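# Hold a lidded microtube rack in the datum corner of the rack reader

## Task

Close the loaded microtube rack with its lift-on lid where it stands on the bench, then carry it level to the code reader and set it gently on the glass with its cut corner towards the reader's datum corner. Press it square against both metal lips at once, pushing both sprung sense pins fully home, and finish while still holding it there: the pins push the rack off again if it is let go, and the reader only reads while both are in. Leave the timer, the dropper bottle and the sample jar where they stand.

Things in the scene. Friction and masses are not known exactly. Their poses are not given: they have to be found in the camera images.
- rack: Grey rack of 24 black-capped microtubes, loose, 0.24 kg. Base 94 (its x) x 62 (y) x 28 mm high, sides flat, its +x +y corner cut by 10 mm. On it a rounded rim 80 x 46 mm, up to 35 mm high, takes the lid and leaves a ledge at 28 mm; caps reach 46.5 mm. Origin: centre of underside, z up. Grip it across the 62 mm at 14 to 28 mm height: the fingers then pass over the reader's lips and clear the lid
- rack_cut_corner (a point): The point where the rack's cut corner would be if it were not cut: at +47, +31, 0 mm in the rack's frame
- lid: Plain light grey cover of the rack, loose, 0.06 kg, standing open side down: 90 (its x) x 56 (y) x 32 mm high, walls and top 3 mm, inside 84 x 50 mm, so 2 mm play a side over the rack's rim. Same either way round. Origin: centre of its open underside, z up. When on, it rests on the rack's ledge with its long side along the rack's: lid origin at 0, 0, 28 mm in the rack's frame
- reader: Code reader, fixed to the bench: white housing 150 (its x) x 140 (its y) mm, top with flush dark glass 50 mm above the bench, a lower grey control nose (34 mm high) on its near, -x side. Glass, lips and pins are polished and slippery. Origin: centre of the underside; its x points to the far lip, its y to the side lip
- reader_corner (a point): The datum corner on the reader's glass (at +50, +34, 50 mm in the reader's frame; same axes): the planes of both lips' inner faces and of the glass meet here. A rack fully home has its cut-corner point here and its centre at -47, -31, 0 mm from here
- far_lip: Fixed aluminium lip 10 mm high and 10 mm thick along the glass's far (+x) edge, 46 mm long. Origin: bottom middle of its inner face, 35 mm from the datum corner in reader -y; the inner face looks to reader -x
- side_lip: Fixed aluminium lip 10 mm high and 10 mm thick along the glass's +y edge, 70 mm long. Origin: bottom middle of its inner face, 47 mm from the datum corner in reader -x; the inner face looks to reader -y
- far_pin (a joint): Sprung steel sense pin, 5 mm thick, in the middle of the far lip, 5.5 mm above the glass: 0 when it stands 3 mm out of the lip's inner face, 0.003 m when pushed flush. It springs back; takes about 3 N to start and 5 N to push home
- side_pin (a joint): The same pin in the middle of the side lip, pushed in along reader +y; 0 out, 0.003 m flush, 3 to 5 N
- timer: Small white and green timer 54 x 58 x 71 mm standing on the bench; leave alone. Origin: centre of the underside
- dropper_bottle: White dropper bottle 28 mm wide, 74 mm high, standing on the bench; leave alone. Origin: centre of the underside
- sample_jar: Small jar with green lid, 34 mm wide, 48 mm high, standing on the bench; leave alone. Origin: centre of the underside

How it is judged:
By the outcome, as a careful person would: the job done as asked, in the order asked, and still so for the second after the job is handed in, while the arm keeps its last pose, push and grip.
It also fails if it takes over 64 s, if anything falls off the work surface, if the arm or the gripper's body presses on something with over 40 N, if the wrist force passes 120 N, or if a joint passes its speed limit or range.

## Robot

A 6-joint arm with a two-finger parallel gripper is mounted at the origin on a cart in front of the work surface, level with it; the furniture and walls round the work are solid. World frame = base frame: x ahead of the robot, y to its left, z up, the work surface at z = 0. Lengths are in mm, angles in rad, forces in N, time in s.
With the tool pointing down it reaches from about 350 to 975 mm from the base axis. Payload 7.1 kg.
Tool frame: the origin (TCP) lies on the front face of the gripper's body, between the roots of the fingers; the fingertips stand 80 mm ahead of it and the grasp point (between the pads) lies 61 mm ahead of it (env.tips_ahead is the distance from the TCP to the fingertips, in mm); z points along the fingers, y is the line along which they close (so a half turn about z gives the same grasp; the last joint's range is limited). The gripper opens to 88 mm and grips with 3 to 60 N. Pads are 20 mm wide; open, the fingers measure 115 mm over their backs; the gripper's body (75 mm by 178 mm) begins 61 mm behind the grasp point.
Start: joints at [1.16, 0.423, 1.63, -0, 1.089, -0.019], TCP at [238.626, 577.636, 302.675] pointing down, gripper open.
Joint ranges: [-3, 3], [-0.9, 2.11], [0.09, 2.58], [-1.31, 4.45], [0.11, 2.69], [-2.54, 2.54]. Speed limits (rad/s): [2.39, 2.39, 3.01, 3.14, 3.14, 3.14].

## Interface

Orientations are given as a unit quaternion [x, y, z, w].
In Python, from station import env, set_gripper, viewer, workorder gives the robot as it stands. Calls block until the motion is done:
- env.reach(position, orientation): joint-space move of the TCP to a pose.
- env.move_l(position, rot=None, rate=150, f_stop=None): straight line of the TCP; rot=None keeps the orientation; rate is the mean speed in mm/s. With f_stop (N) it stops when the force on the tool has changed by that much, and returns True; else False.
- env.move_joints(angles): joint-space move.
- set_gripper(opening): finger opening in mm; the grip force is fixed at half the most; returns when the fingers have stopped.
- env.hold(seconds).
- env.ik(position, orientation): joint angles nearest the present ones, or None.
- env.read_state(): the state.
- viewer.camera(name): name is "scene" or "top" or "wrist"; returns the picture (400x640x3 uint8, blue, green, red); there is no depth.
- viewer.camera_params(name): a dict with "fx", "fy", "cx", "cy" (pixels), "pose" (4x4, takes a point from camera to world coordinates); the wrist camera has in their place "tool_from_camera" (4x4, takes a point from camera to tool coordinates, whose origin is the TCP and whose axes are the flange's). Camera axes: x right, y up, looking along -z (the intrinsics and any distortion apply to the point x, -y, -z); pixel columns grow to the right and rows downward; lengths in mm; the calibration is good to about 2 mm. A picture is of the moment at which its call begins: read the wrist's pose just before it. camera_params takes no time and is no camera call.
A pose or a line that the arm cannot do raises env.IKError and nothing moves.
- workorder.sign_off(): hands the job in; it is judged then, once.
The state is a dict: "time_s": time; "qpos": joint angles; "dq": joint speeds; "tau": joint torques, N m; "tool_pos": TCP position; "orientation": TCP orientation; "force": force on the tool from outside, world axes, zero at the start; "wrist_torque": the same for the moment, N m; "width": finger opening in mm; "grip_force": force on a finger pad.
Only numpy, scipy, OpenCV 4.12 (cv2) and the standard library are available. Lean on these libraries where they do the work, as an engineer would, in place of code of your own. Each camera call takes 0.05 s, during which the arm holds its last target. There are 200 camera calls.

## Working session

There is one attempt and no reset: what is moved stays moved. The work goes in short steps, each a Python script; the robot and the scene stay as the last script left them, time stands still between calls to the robot, and variables do not carry over. Pictures are saved under pics/ and viewed, at most 10 in all, crops included, and the job is handed in when it is done.

```bash
ls; mkdir -p pics
python3 - <<'E'
from station import env, set_gripper, viewer, workorder
import cv2,numpy as np
for n in ("top","scene"):
    cv2.imwrite(f"pics/{n}0.png",viewer.camera(n)); p=viewer.camera_params(n); print(n,{k:np.round(v,3).tolist() if not isinstance(v,str) else v for k,v in p.items()})
print({k:np.round(v,3).tolist() for k,v in viewer.camera_params("wrist").items()})
print(env.read_state())
E
```

```text
pics
top {'fx': 488.36, 'fy': 488.36, 'cx': 311.939, 'cy': 189.331, 'pose': [[-0.016, 0.993, -0.118, 379.32], [-1.0, -0.017, -0.008, 6.876], [-0.01, 0.118, 0.993, 1533.771], [0.0, 0.0, 0.0, 1.0]]}
scene {'fx': 394.935, 'fy': 394.935, 'cx': 315.269, 'cy': 195.813, 'pose': [[0.837, 0.252, -0.486, -37.211], [-0.547, 0.36, -0.756, -904.453], [-0.015, 0.898, 0.439, 585.729], [0.0, 0.0, 0.0, 1.0]]}
{'fx': 330.128, 'fy': 330.128, 'cx': 323.153, 'cy': 197.826, 'tool_from_camera': [[0.0, 0.964, 0.265, 72.355], [1.0, -0.001, 0.001, -0.861], [0.001, 0.265, -0.964, -82.284], [0.0, 0.0, 0.0, 1.0]]}
{'time_s': 0.1, 'qpos': array([ 1.15999140e+00,  4.23736969e-01,  1.63058998e+00, -1.13679124e-05,
        1.08855235e+00, -1.90239862e-02]), 'dq': array([-3.73714477e-05, -4.34313720e-04, -1.49325708e-03, -6.10652673e-04,
       -6.97718641e-04, -1.57705775e-03]), 'tau': array([-3.14750914e-04, -5.45605087e+01, -2.74325019e+01,  6.46156934e-02,
        1.87500031e-02, -4.01794557e-05]), 'tool_pos': array([238.49043951, 577.30596482, 302.00575524]), 'orientation': array([ 1.94637423e-01,  9.80875048e-01, -6.29599046e-04, -1.32279823e-04]), 'force': array([-0.93204862,  0.23888265, -0.7436582 ]), 'wrist_torque': array([-0.00324769,  0.01189873, -0.00945728]), 'grip_force': 0.0, 'width': 87.97656959994374}
```

View pics/top0.png

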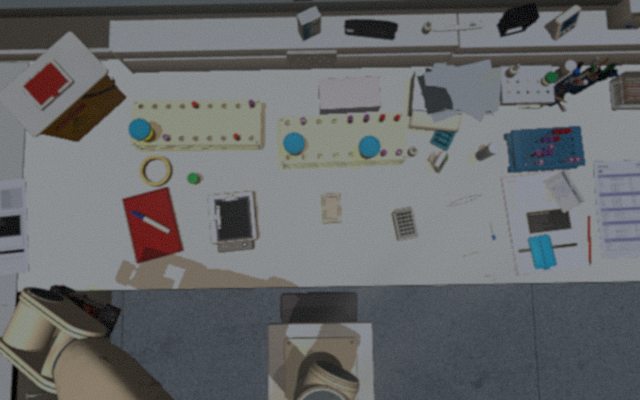

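View pics/scene0.png

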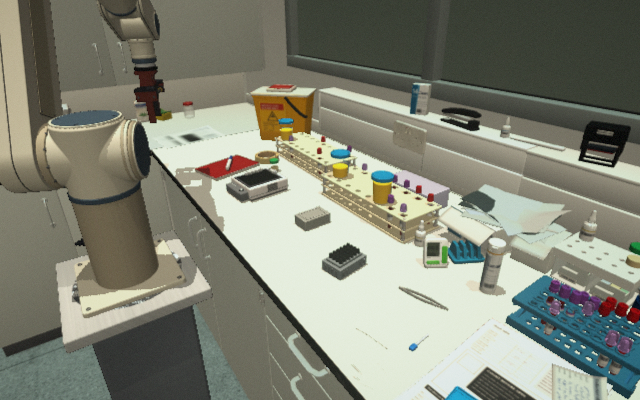

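The top picture shows the reader near (233,218), the lid near (331,208) and the rack near (404,223). In the scene picture the lid is near (312,217) and the rack near (344,260). Next: closer wrist views.

```bash
cat > h.py <<'E'
from station import env, set_gripper, viewer, workorder
import cv2,numpy as np
from scipy.spatial.transform import Rotation as R
def quat(a): # tool down, tool x at world angle a
    c,s=np.cos(a),np.sin(a)
    return R.from_matrix(np.array([[c,s,0],[s,-c,0],[0,0,-1]])).as_quat()
def rays(name,px,pose=None):
    p=viewer.camera_params(name)
    T=pose if pose is not None else np.array(p["pose"])
    px=np.atleast_2d(px).astype(float)
    d=np.c_[(px[:,0]-p["cx"])/p["fx"],-(px[:,1]-p["cy"])/p["fy"],-np.ones(len(px))]
    return T[:3,3],d@T[:3,:3].T
def onplane(name,px,z,pose=None):
    o,d=rays(name,px,pose); return o+d*((z-o[2])/d[:,2])[:,None]
def wpose():
    s=env.read_state(); T=np.eye(4); T[:3,:3]=R.from_quat(s["orientation"]).as_matrix(); T[:3,3]=s["tool_pos"]
    return T@np.array(viewer.camera_params("wrist")["tool_from_camera"])
def snap(tag):
    T=wpose(); im=viewer.camera("wrist"); cv2.imwrite(f"pics/{tag}.png",im); np.save(f"pics/{tag}.npy",T); return im,T
def proj(T,pts):
    p=viewer.camera_params("wrist"); q=(np.atleast_2d(pts)-T[:3,3])@T[:3,:3]
    return np.c_[p["cx"]-p["fx"]*q[:,0]/q[:,2],p["cy"]+p["fy"]*q[:,1]/q[:,2]]
E
python3 - <<'E'
from h import *
r=onplane("top",[[233,218]],50)[0];l=onplane("top",[[331,208]],32)[0];k=onplane("top",[[404,223]],30)[0]
print(r,l,k)
m=(l+k)/2
print(viewer.camera_params("wrist").keys())
for t,c,z in (("w_rack",k,260),("w_lid",l,260),("w_read",r,300)):
    env.reach([c[0]-20,c[1],z],quat(0.0)); env.hold(0.3); snap(t)
print(env.read_state()["time_s"], env.read_state()["qpos"])
ims=[cv2.imread(f"pics/{t}.png") for t in ("w_rack","w_lid","w_read")]
cv2.imwrite("pics/m1.png",np.vstack([np.hstack([i[:,120:520] for i in ims[:2]]) ]))
E
```

```text
[472.52522794 260.16292557  50.        ] [499.32719575 -39.14534754  32.        ] [ 449.46610004 -262.25104243   30.        ]
dict_keys(['fx', 'fy', 'cx', 'cy', 'tool_from_camera'])
6.2417 [ 4.97663529e-01  2.75855652e-01  1.85875341e+00 -3.91335788e-05
  1.00715319e+00  2.06966054e+00]
```

View pics/m1.png

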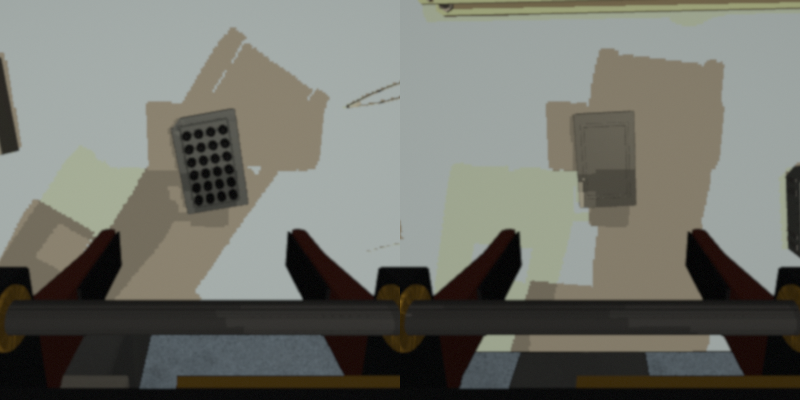

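View pics/w_read.png

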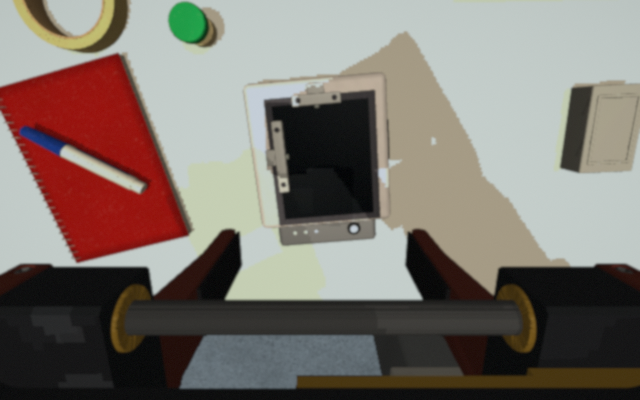

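Rack at about (210,160) in its 400-wide crop, possibly with its cut corner upper left; the lid is at (605,158) and the reader at (318,155), with its lips at the top (316,98) and left (280,157). The shadows are strong, so I'm zooming in.

Run:
```python
import cv2,numpy as np
a=cv2.imread("pics/w_rack.png")[95:225,275:375]; b=cv2.imread("pics/w_lid.png")[95:225,280:380]
f=lambda i:cv2.resize(i,None,fx=4,fy=4,interpolation=cv2.INTER_CUBIC)
g=lambda i:cv2.convertScaleAbs(i,alpha=1.5)
cv2.imwrite("pics/z1.png",np.hstack([g(f(a)),g(f(b))]))
```

```text
(no output)
```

View pics/z1.png

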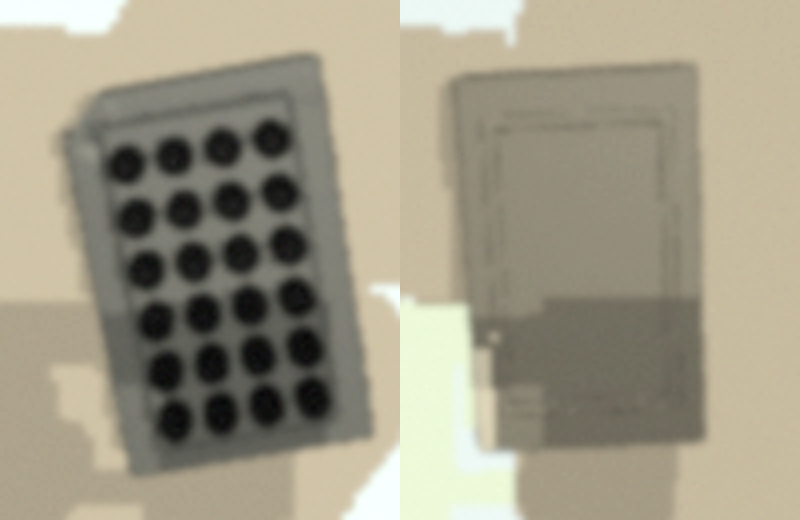

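The zoom shows the rack's cut corner at the upper left, so rack +x points away from the robot, like the reader's. The lid's top corners in the zoom are TL (458,78), TR (697,64), BR (704,440) and BL about (470,450).

Run:
```python
from h import *
from scipy.optimize import least_squares
im=cv2.imread("pics/w_rack.png"); T=np.load("pics/w_rack.npy")
m=(cv2.resize(im,None,fx=4,fy=4,interpolation=cv2.INTER_CUBIC).max(2)<62).astype(np.uint8)
m[:95*4]=0;m[225*4:]=0;m[:,:275*4]=0;m[:,375*4:]=0
n,l,s,c=cv2.connectedComponentsWithStats(m)
ok=[i for i in range(1,n) if 300<s[i,4]<3000]
print(len(ok),s[ok,4])
P=onplane("wrist",(c[ok]+.5)/4-.5,46.5,T)[:,:2]
(cx,cy),(w,h),a=cv2.minAreaRect(P.astype(np.float32)); print("caps",P.mean(0),(cx,cy),w,h,a)
box=cv2.boxPoints(((cx,cy),(w,h),a)); e=[box[1]-box[0],box[2]-box[1]];e=max(e,key=np.linalg.norm); e*=np.sign(e[0]); print("rack yaw",np.arctan2(e[1],e[0]))
# outline corners at z=28 : TR, BR, BL
zc=lambda p,o:(np.array(p)+.5)/4-.5+o
Q=onplane("wrist",zc([[318,55],[372,438],[133,474]],[275,95]),28,T)[:,:2]
print("rack corners",Q,np.linalg.norm(np.diff(Q,axis=0),axis=1),"centre",(Q[0]+Q[2])/2, "yaw",np.arctan2(*(Q[0]-Q[1])[::-1]))
T=np.load("pics/w_lid.npy")
Q=onplane("wrist",zc([[458,78],[697,64],[704,440],[470,450]],[280-100,95]),32,T)[:,:2]
print("lid",Q,np.linalg.norm(np.diff(Q,axis=0),axis=1),"centre",(Q[0]+Q[2])/2,(Q[1]+Q[3])/2,Q.mean(0),"yaw",np.arctan2(*(Q[1]-Q[2])[::-1]),np.arctan2(*(Q[0]-Q[1])[::-1])-np.pi/2)
i=cv2.imread("pics/w_read.png")[65:250,238:398]
cv2.imwrite("pics/z2.png",cv2.convertScaleAbs(cv2.resize(i,None,fx=3.2,fy=3.2,interpolation=cv2.INTER_CUBIC),alpha=1.3))
```

```text
7 [1428 1357 2894 1429 1429 2997 1631]
caps [ 471.75991399 -266.13557445] (468.3190002441406, -266.0311584472656) 23.807844161987305 33.09990310668945 10.06156063079834
rack yaw -1.3951883
rack corners [[ 500.5584321  -291.63354739]
 [ 408.81073371 -307.39944907]
 [ 399.39205453 -247.96966916]] [93.09244768 60.17150703] centre [ 449.97524331 -269.80160827] yaw 0.1701776878592151
lid [[545.27625699 -14.89862751]
 [548.28971846 -69.27416036]
 [459.16107442 -73.07994298]
 [456.6893904  -15.66344968]] [54.458971   89.20986027 57.4696696 ] centre [502.2186657  -43.98928525] [502.48955443 -42.46880502] [502.35411007 -43.22904513] yaw 0.04267395940136686 0.055362805520467795
```

View pics/z2.png

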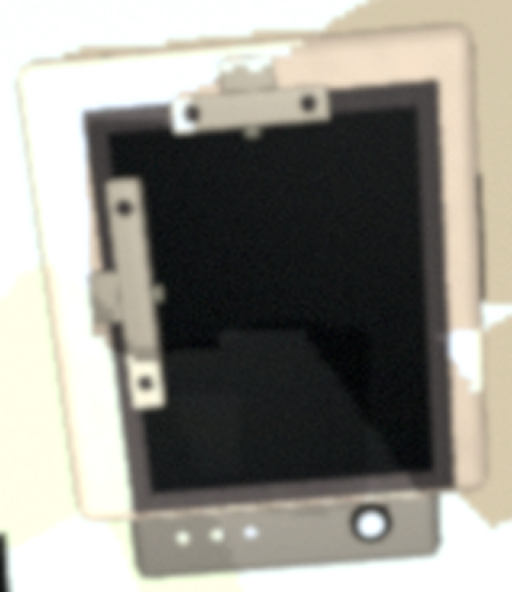

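Reader: far-lip inner edge runs (172,134)–(330,120) in the zoom, side-lip inner edge (140,178)–(163,405), glass frame corners (438,82), (455,485), (135,505).

Run:
```python
from h import *
im=cv2.imread("pics/w_rack.png"); T=np.load("pics/w_rack.npy")
big=cv2.resize(im,None,fx=4,fy=4,interpolation=cv2.INTER_CUBIC).max(2)
for th in (35,42,50):
    m=(big<th).astype(np.uint8); m[:95*4]=0;m[225*4:]=0;m[:,:275*4]=0;m[:,375*4:]=0
    n,l,s,c=cv2.connectedComponentsWithStats(m); ok=[i for i in range(1,n) if 150<s[i,4]<1800]
    P=onplane("wrist",(c[ok]+.5)/4-.5,46.5,T)[:,:2]
    r=cv2.minAreaRect(P.astype(np.float32)); print(th,len(ok),P.mean(0),r)
T=np.load("pics/w_read.npy"); f=lambda p:(np.array(p)+.5)/3.2-.5+[238,65]
fl=onplane("wrist",f([[172,134],[330,120]]),60,T)[:,:2]; sl=onplane("wrist",f([[140,178],[163,405]]),60,T)[:,:2]
g=onplane("wrist",f([[438,82],[455,485],[135,505],[85,112]]),50,T)[:,:2]
ang=lambda v:np.arctan2(v[1],v[0])
print("lips",fl,sl,"len",np.linalg.norm(fl[1]-fl[0]),np.linalg.norm(sl[1]-sl[0]))
print("yaw far",ang(fl[0]-fl[1])-np.pi/2,"side",ang(sl[0]-sl[1]),"glass",ang(g[0]-g[1]),ang(g[2]-g[1])-np.pi/2,ang(g[3]-g[0])-np.pi/2,ang(g[3]-g[2]), np.linalg.norm(g-np.roll(g,-1,0),axis=1))
A=np.c_[fl[1]-fl[0],-(sl[1]-sl[0])]; t=np.linalg.solve(A,sl[0]-fl[0]); print("corner",fl[0]+t[0]*(fl[1]-fl[0]), "flmid",fl.mean(0),"slmid",sl.mean(0))
# housing top z=50 corners
h=onplane("wrist",f([[20,62],[470,28],[487,485],[83,515]]),50,T)[:,:2]; print("housing",h,h.mean(0))
```

```text
35 24 [ 450.65462689 -269.35169989] ((450.6156921386719, -269.3362121582031), (59.83079147338867, 32.58768081665039), 10.060577392578125)
42 24 [ 450.63788487 -269.34456977] ((450.60382080078125, -269.30889892578125), (59.86431884765625, 32.67180252075195), 10.033924102783203)
50 14 [ 464.9036198  -266.74894235] ((462.2642517089844, -267.1923522949219), (36.16083908081055, 32.77016067504883), 9.939651489257812)
lips [[525.41866743 287.94682946]
 [529.32212879 241.55997951]] [[512.83134497 297.78727878]
 [443.2590954  292.96568679]] len 46.55079869114183 69.7391257419
yaw far 0.08395238114319303 side 0.06919274394123144 glass 0.08442956416884405 0.06450486538801647 0.07995405041003223 0.08396001906810709 [127.55334047 106.47937665 125.90811913 106.40018761]
corner [524.52241092 298.59750915] flmid [527.37039811 264.75340448] slmid [478.04522018 295.37648278]
housing [[546.13903649 333.57028319]
 [555.52327936 200.00489602]
 [413.22927849 187.48943483]
 [402.87040775 321.83607833]] [479.44050052 260.72517309]
```

```bash
cat >> h.py <<'E'
def st(tag):
    s=env.read_state(); print(tag,"t%.1f"%s["time_s"],"pos",np.round(s["tool_pos"],2),"F",np.round(s["force"],1),"M",np.round(s["wrist_torque"],2),"w%.1f g%.1f"%(s["width"],s["grip_force"])); return s
RK=np.array([450.6,-269.3]);RY=0.1753;LD=np.array([502.3,-43.2]);LY=0.048
def fwd(a): return np.array([np.cos(a),np.sin(a)])
E
python3 - <<'E'
from h import *
env.reach([*RK,170],quat(RY)); env.move_l([*RK,94.5],rate=120); st("at rack")
set_gripper(50); st("squeezed"); set_gripper(88)
env.move_l([*RK,170],rate=200)
env.reach([*LD,150],quat(LY)); env.move_l([*LD,89.5],rate=100,f_stop=8); st("at lid")
set_gripper(40); st("gripped")
env.move_l([*LD,190],rate=150); st("lifted")
cv2.imwrite("pics/l_scene.png",viewer.camera("scene")); snap("l_wrist")
E
```

```text
at rack t9.0 pos [ 450.95 -269.35   94.82] F [-0.5  0.5  0.1] M [-0.04  0.14  0.02] w87.5 g0.0
squeezed t9.5 pos [ 450.69 -269.33   94.93] F [-0.9  1.6  5.7] M [ 0.27  0.26 -0.01] w61.9 g30.0
at lid t12.3 pos [502.52 -43.49  89.68] F [-0.6  0.3 -0.7] M [ 0.03  0.11 -0.01] w87.6 g0.0
gripped t12.9 pos [502.44 -43.14  89.75] F [-0.3  0.4  3.9] M [0.03 0.22 0.02] w56.0 g30.0
lifted t13.8 pos [501.79 -43.15 189.44] F [ 0.  -0.  -1.1] M [-0.03  0.19 -0.03] w56.1 g30.0
```

Run:
```python
from h import *
env.reach([*RK,190],quat(RY)); env.move_l([*RK,145],rate=100); env.hold(0.3); st("above")
hit=env.move_l([*RK,115],rate=25,f_stop=4); s=st(f"hit {hit}")
cv2.imwrite("pics/p_scene.png",viewer.camera("scene")[200:300,290:400]); 
im=cv2.resize(cv2.imread("pics/p_scene.png"),None,fx=4,fy=4,interpolation=cv2.INTER_CUBIC)
cv2.imwrite("pics/p_scene.png",im)
```

```text
above t15.7 pos [ 450.84 -269.46  145.52] F [-0.4 -0.5 -1. ] M [-0.03  0.16  0.03] w55.5 g30.0
hit True t16.7 pos [ 450.49 -269.24  117.72] F [-0.4  0.1  5.6] M [0.05 0.24 0.02] w55.3 g30.0
```

The lid seated at exactly the expected height (TCP 117.7). Next: release, lower onto the rack, grip and lift.

Run:
```python
from h import *
set_gripper(88); st("open")
hit=env.move_l([*RK,94.3],rate=60,f_stop=10); st(f"down {hit}")
set_gripper(50); st("grip")
env.move_l([*RK,165],rate=80); env.hold(0.2); st("lift")
cv2.imwrite("pics/p2.png",cv2.resize(viewer.camera("scene")[150:300,260:420],None,fx=4,fy=4,interpolation=cv2.INTER_CUBIC))
```

```text
open t17.4 pos [ 450.06 -268.97  117.2 ] F [ 0.1  0.5 -0.5] M [-0.02  0.15  0.01] w87.6 g0.0
down False t17.9 pos [ 450.37 -269.15   93.77] F [-0.   0.4  0.3] M [0.02 0.17 0.04] w87.6 g0.0
grip t18.5 pos [ 450.72 -269.38   94.55] F [-0.1 -0.8  2.6] M [0.02 0.14 0.01] w61.6 g30.0
lift t19.7 pos [ 450.36 -269.17  164.46] F [-0.   0.6 -2.5] M [-0.02  0.17  0.  ] w61.9 g30.0
```

View pics/p2.png

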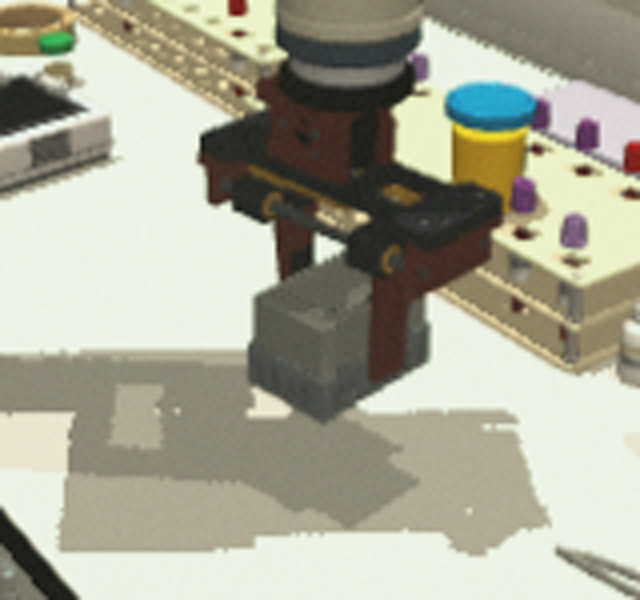

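The lid sits squarely on the rack, which hangs level in the gripper. Now the carry and set-down.

```bash
cat >> h.py <<'E'
CN=np.array([525.0,298.6]);CY=0.080
def rd(off,yaw=CY): # tool xy for rack centre at offset (reader axes) from home
    ex=fwd(CY); ey=np.array([-ex[1],ex[0]]); return CN+ex*(off[0]-47)+ey*(off[1]-31)
def frd(F): ex=fwd(CY); return np.array([F[0]*ex[0]+F[1]*ex[1],-F[0]*ex[1]+F[1]*ex[0]])
E
python3 - <<'E'
from h import *
p=rd([-9,-8]); print(p)
env.move_l([*p,172],rot=quat(CY),rate=150); env.hold(0.4); s=st("over")
T=wpose(); im=viewer.camera("wrist"); cv2.imwrite("pics/over.png",im)
env.move_l([*p,152],rate=60); env.hold(0.2); st("low")
hit=env.move_l([*p,142],rate=12,f_stop=2.5); st(f"set {hit}")
E
```

```text
[472.29577751 255.24951059]
over t23.8 pos [472.33 255.22 172.02] F [ 0.4  0.  -2.9] M [ 0.03  0.15 -0.01] w61.9 g30.0
low t24.5 pos [472.48 255.34 152.2 ] F [-0.   0.9 -4. ] M [ 0.05  0.12 -0.01] w61.7 g30.0
set True t25.2 pos [472.27 255.23 144.49] F [-0.5 -0.9  4.9] M [0.09 0.25 0.01] w61.8 g30.0
```

View pics/over.png

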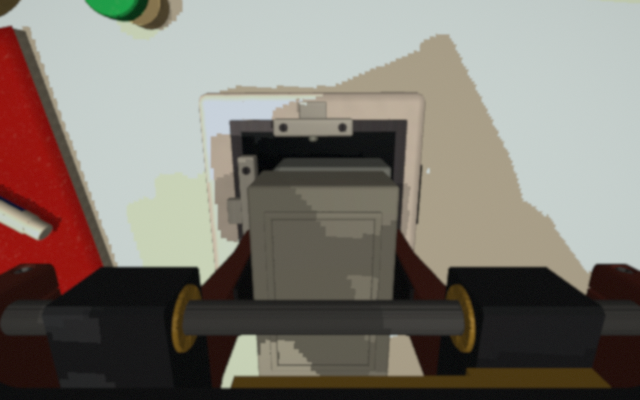

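It touched down at the expected height. The picture has the lip edge (275–352,137) parallel to the lid edge (250–396,185), so yaw is good. Now press in steps under force control.

```bash
cat > push.py <<'E'
from h import *
import sys
def go(off,yaw=CY,z=144.4,rate=15):
    env.move_l([*rd(off),z],rot=quat(yaw),rate=rate); env.hold(0.12)
    s=env.read_state(); f=frd(s["force"]); ex=fwd(CY); d=s["tool_pos"][:2]-CN
    a=np.array([d@ex+47,-d[0]*ex[1]+d[1]*ex[0]+31]); return s,f,a
E
python3 - <<'E'
from push import *
s,f0,a=go([-9,-8]); print("base",f0,a)
off=np.array([-9.,-8.]); 
off+=3; 
for i in range(26):
    s,f,a=go(off); g=f-f0
    print("%.1f"%s["time_s"],off,"act",np.round(a,2),"F",np.round(g,1),"Fz %.1f Mz %.2f"%(s["force"][2],s["wrist_torque"][2]))
    need=-g<9
    if not need.any() or s["time_s"]>42: break
    off=off+np.where(need,0.6,0)
np.save("off.npy",off); np.save("f0.npy",f0)
E
```

```text
base [ 1.44492199 -0.33528353] [-8.80957909 -7.91376741]
26.1 [-6. -5.] act [-6.18 -5.1 ] F [-3.2 -1.3] Fz 5.0 Mz 0.03
26.4 [-5.4 -4.4] act [-5.7  -4.59] F [-3.9 -1.3] Fz 6.0 Mz 0.05
26.8 [-4.8 -3.8] act [-5.11 -3.99] F [-3.6 -1.4] Fz 4.9 Mz 0.11
27.2 [-4.2 -3.2] act [-4.51 -3.4 ] F [-4.3 -0.8] Fz 6.0 Mz 0.02
27.5 [-3.6 -2.6] act [-3.89 -2.78] F [-3.9 -2.1] Fz 5.6 Mz 0.06
27.9 [-3. -2.] act [-3.31 -2.19] F [-4.2 -1.5] Fz 5.4 Mz 0.07
28.3 [-2.4 -1.4] act [-2.72 -1.6 ] F [-3.7 -2.6] Fz 6.5 Mz -0.01
28.6 [-1.8 -0.8] act [-2.14 -1.03] F [-3.3 -1.6] Fz 6.3 Mz 0.04
29.0 [-1.2 -0.2] act [-1.92 -0.79] F [-5.1 -4.5] Fz 8.2 Mz 0.11
29.4 [-0.6  0.4] act [-1.79 -0.65] F [-5.5 -5.6] Fz 10.5 Mz 0.11
29.7 [-6.66133815e-16  1.00000000e+00] act [-1.61 -0.42] F [-8. -8.] Fz 14.1 Mz 0.04
30.1 [0.6 1.6] act [-1.37 -0.06] F [-8.6 -8.8] Fz 15.4 Mz -0.03
30.5 [1.2 2.2] act [-1.   0.4] F [-10.2 -10.4] Fz 16.3 Mz 0.01
```

```bash
cat > loop.py <<'E'
from push import *
off=np.load("off.npy"); f0=np.load("f0.npy")
def run(target,z,tmax,off,inc=0.8,yaw=CY):
    for i in range(14):
        s,f,a=go(off,yaw,z); g=f-f0
        print("%.1f"%s["time_s"],np.round(off,1),"act",np.round(a,2),"z %.2f"%s["tool_pos"][2],"F",np.round(g,1),"Fz %.1f M"%s["force"][2],np.round(s["wrist_torque"],2),"rpy",np.round(R.from_quat(s["orientation"]).as_rotvec(),4))
        need=-g<target
        if not need.any() or s["time_s"]>tmax: break
        off=off+np.where(need,inc,0)
    np.save("off.npy",off); return off
E
python3 - <<'E'
from loop import *
off=run(0,145.0,40,off)
off=run(0,145.6,40,off)
off=run(18,145.6,36,off)
E
```

```text
30.8 [1.2 2.2] act [-0.96  0.61] z 144.54 F [-8.3 -7.3] Fz 9.7 M [-1.34  1.1  -0.05] rpy [ 3.1357  0.1257 -0.0081]
31.2 [1.2 2.2] act [-0.9   0.76] z 144.62 F [-6.8 -6.4] Fz 3.1 M [-1.17  0.86 -0.05] rpy [ 3.1359  0.1256 -0.0079]
31.6 [1.2 2.2] act [-0.91  0.75] z 144.60 F [-5.7 -7. ] Fz 2.7 M [-1.14  0.78 -0.07] rpy [ 3.1359  0.1256 -0.008 ]
31.9 [2. 3.] act [-0.42  1.39] z 144.61 F [-7.5 -6.8] Fz 3.8 M [-1.24  0.98 -0.04] rpy [ 3.1355  0.1257 -0.0091]
32.3 [2.8 3.8] act [0.04 1.99] z 144.59 F [-8.1 -8.2] Fz 6.5 M [-1.42  1.15 -0.07] rpy [ 3.135   0.1257 -0.0104]
32.7 [3.6 4.6] act [0.36 2.38] z 144.58 F [-10.8  -9.6] Fz 8.3 M [-1.77  1.38  0.09] rpy [ 3.134   0.1265 -0.0121]
33.0 [4.4 5.4] act [0.64 2.55] z 144.59 F [-12.  -13.8] Fz 11.7 M [-2.33  1.6   0.11] rpy [ 3.1327  0.1269 -0.0142]
33.4 [5.2 6.2] act [0.8  2.67] z 144.54 F [-13.2 -17.2] Fz 14.2 M [-2.94  1.81  0.07] rpy [ 3.1314  0.1267 -0.0167]
33.8 [6. 7.] act [1.  2.8] z 144.48 F [-14.9 -20.9] Fz 16.7 M [-3.55  2.03 -0.05] rpy [ 3.1301  0.1263 -0.0192]
34.1 [6.8 7. ] act [1.22 2.8 ] z 144.47 F [-18.4 -18.9] Fz 18.8 M [-3.52  2.43  0.01] rpy [ 3.1298  0.1263 -0.0212]
```

The tool tilts under the push, so I'll correct the tilt and track the rack's bottom position rather than the TCP.

```bash
cat > lv.py <<'E'
from loop import *
corr=np.load("corr.npy") if __import__("os").path.exists("corr.npy") else np.zeros(3)
def step(off,z,yaw=CY,hold=0.15):
    global corr
    Rd=R.from_quat(quat(yaw)); env.move_l([*rd(off),z],rot=(R.from_rotvec(corr)*Rd).as_quat(),rate=15); env.hold(hold)
    s=env.read_state(); Rm=R.from_quat(s["orientation"]); e=(Rd*Rm.inv()).as_rotvec()
    b=s["tool_pos"]+Rm.apply([0,0,94.5]); ex=fwd(CY); d=b[:2]-CN
    a=np.array([d@ex+47,-d[0]*ex[1]+d[1]*ex[0]+31]); g=frd(s["force"])-f0
    print("%.1f"%s["time_s"],"off",np.round(off,1),"bot",np.round(a,2),"zb %.2f"%b[2],"F",np.round(g,1),"Fz %.1f M"%s["force"][2],np.round(s["wrist_torque"],2),"tilt",np.round(e*1e3,1),"w%.1f"%s["width"])
    return s,g,a,e
E
python3 - <<'E'
from lv import *
import lv
z=145.6
for i in range(8):
    s,g,a,e=step(off,z)
    lv.corr=lv.corr+0.7*e
    off=off+np.clip((15+g)/12,-.8,.8)
    z+=np.clip((s["force"][2]-5)/15,-.3,.3)
np.save("corr.npy",lv.corr); np.save("off.npy",off); np.save("z.npy",z)
E
```

```text
34.5 off [6.8 7. ] bot [-0.11  1.97] zb 49.95 F [-18. -19.] Fz 19.2 M [-3.46  2.43 -0.01] tilt [  9.7 -13.2  -0.6] w61.8
34.9 off [6.6 6.7] bot [0.2  2.02] zb 49.85 F [-17.4 -20. ] Fz 17.0 M [-3.75  2.52 -0.03] tilt [ 3.4 -4.7 -0.4] w61.6
35.3 off [6.4 6.2] bot [0.33 2.03] zb 49.87 F [-16.4 -16.8] Fz 13.6 M [-3.87  2.45 -0.1 ] tilt [ 0.9 -1.4 -0.2] w61.8
35.7 off [6.2 6.1] bot [0.42 2.03] zb 49.91 F [-13.8 -16.2] Fz 10.1 M [-3.69  2.23 -0.13] tilt [ 0.1 -0.3  0.1] w61.8
36.1 off [6.3 6. ] bot [0.45 2.05] zb 49.92 F [-15.2 -15.6] Fz 7.0 M [-3.42  2.19 -0.11] tilt [-0.1 -0.2  0. ] w61.9
36.5 off [6.3 6. ] bot [0.45 2.03] zb 49.94 F [-13.3 -15.2] Fz 5.9 M [-3.38  2.14 -0.08] tilt [-0.1 -0.1  0.1] w61.6
36.9 off [6.5 5.9] bot [0.47 2.03] zb 49.94 F [-13.8 -15.1] Fz 5.3 M [-3.26  2.19 -0.07] tilt [-0.  -0.2  0.1] w62.2
37.3 off [6.5 5.9] bot [0.45 2.03] zb 49.93 F [-14.9 -14.2] Fz 5.1 M [-3.24  2.27 -0.06] tilt [ 0.  -0.3  0. ] w61.7
```

Level and stable at about 14 N each way. Next I probe whether both faces are in hard contact and square: a small extra push, then small yaw changes.

Run:
```python
from lv import *
z=float(np.load("z.npy"))
print("x+"); step(off+[1.2,0],z); print("y+"); step(off+[0,1.2],z)
for dy in (.006,-.006,0): print("yaw",dy); step(off,z,CY+dy);
```

```text
x+
37.7 off [7.8 6. ] bot [1.15 2.01] zb 49.90 F [-17.  -14.7] Fz 6.9 M [-3.25  2.55 -0.1 ] tilt [ 0.3 -1.1  0.1] w61.3
y+
38.2 off [6.6 7.2] bot [1.15 2.09] zb 49.97 F [-11.7 -22.8] Fz 5.2 M [-4.31  1.57 -0.18] tilt [ 1.3  0.9 -0.2] w62.1
yaw 0.006
38.6 off [6.6 6. ] bot [1.13 1.98] zb 49.95 F [-12.4 -16. ] Fz 3.1 M [-3.41  1.82 -0.53] tilt [-0.4  0.9  1.2] w61.4
yaw -0.006
39.0 off [6.6 6. ] bot [1.13 2.  ] zb 49.95 F [-12.2 -15. ] Fz 2.7 M [-3.17  1.9   0.32] tilt [ 0.1  1.2 -1.2] w61.6
yaw 0
39.4 off [6.6 6. ] bot [1.15 2.04] zb 49.95 F [-11.5 -15.7] Fz 3.2 M [-3.41  1.85 -0.18] tilt [-0.2  1.1  0. ] w61.9
```

Run:
```python
from lv import *
import lv
z=float(np.load("z.npy"))
off=off+[0.6,-0.4]
for i in range(4):
    s,g,a,e=step(off,z); lv.corr=lv.corr+0.7*e; off=off+[0.6,0]
off=off-[0.6,0]
np.save("off.npy",off); np.save("corr.npy",lv.corr)
im,T=snap("f_w"); sc=viewer.camera("scene")
tp=viewer.camera("top")
up=lambda i,k:cv2.resize(i,None,fx=k,fy=k,interpolation=cv2.INTER_CUBIC)
cv2.imwrite("pics/f1.png",np.vstack([up(im[80:230,220:420],4)[:, :800],]))
```

```text
39.8 off [7.2 5.6] bot [1.19 2.02] zb 49.95 F [-13.8 -12.8] Fz 4.8 M [-2.98  2.24 -0.14] tilt [-0.5  0.2  0.2] w61.7
40.2 off [7.8 5.6] bot [1.16 2.  ] zb 49.94 F [-16.9 -12.2] Fz 6.7 M [-2.77  2.59 -0.15] tilt [ 0.  -1.1  0.2] w61.9
40.6 off [8.4 5.6] bot [1.17 1.98] zb 49.92 F [-19.  -12.7] Fz 8.6 M [-2.64  3.03 -0.14] tilt [ 0.3 -1.5  0.2] w61.8
41.0 off [9.  5.6] bot [1.18 1.99] zb 49.93 F [-21.1 -10.7] Fz 10.5 M [-2.58  3.43 -0.11] tilt [ 0.3 -1.7  0.2] w62.0
```

View pics/f1.png

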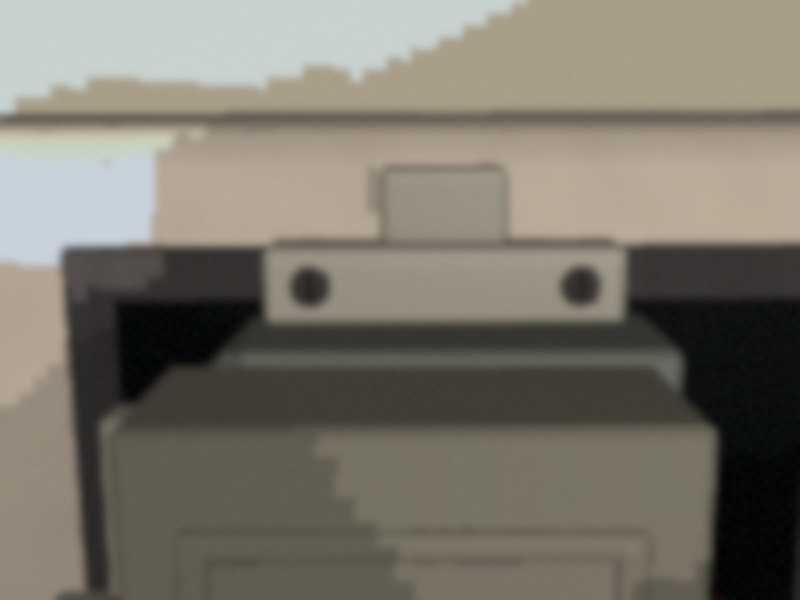

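Both axes are now stiff: 21 N in x moves nothing, and the picture shows the rack face meeting the far lip (265–628,322) with no gap. I'll balance the final push, check it holds, and hand in.

Run:
```python
from lv import *
import lv
z=float(np.load("z.npy"))
off=np.array([8.6,6.0])
for i in range(3):
    s,g,a,e=step(off,z,CY-.0015); lv.corr=lv.corr+0.6*e; z+=0.2*(s["force"][2]>6)
s,g,a,e=step(off,z,CY-.0015); env.hold(0.6)
s=st("end"); g=frd(s["force"])-f0; print(g)
if (g<-10).all() and (g>-26).all() and abs(a-[1.17,2.02]).max()<.15: print(workorder.sign_off())
```

```text
41.5 off [8.6 6. ] bot [1.26 2.01] zb 49.94 F [-19.7 -14.1] Fz 10.5 M [-2.9   3.2   0.01] tilt [ 0.6  0.  -0.5] w61.8
41.9 off [8.6 6. ] bot [1.18 1.99] zb 49.91 F [-19.3 -13.7] Fz 7.9 M [-3.01  3.12  0.06] tilt [ 0.4 -0.1 -0.3] w61.8
42.3 off [8.6 6. ] bot [1.2  2.02] zb 49.93 F [-18.9 -13.3] Fz 5.9 M [-2.99  2.99  0.09] tilt [ 0.2 -0.1 -0.2] w61.9
42.7 off [8.6 6. ] bot [1.19 2.02] zb 49.94 F [-18.8 -13.5] Fz 6.4 M [-3.03  3.01  0.03] tilt [ 0.2 -0.1 -0.2] w62.3
end t43.3 pos [481.65 266.05 144.43] F [-15.8 -14.3   6.1] M [-3.07  2.96  0.07] w61.8 g30.0
[-18.35367039 -12.61582507]
the job is handed in; nothing more can be done
None
```

The lidded rack is on the reader glass, held square against both lips at about 18 N (far) and 13 N (side), with further pushing moving neither face, so both pins should be fully home; I handed the job in at 43.3 s, and no verdict came back.

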